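# Clamp a swatch block for edge dressing

### The arm

A 6-joint arm with a two-finger parallel gripper is mounted at the origin on the work surface; the furniture and walls round the work are solid. World frame = base frame: x ahead of the robot, y to its left, z up, the work surface at z = 0. Lengths are in m, angles in rad, forces in N, time in s.
With the tool pointing down it reaches from about 0.35 to 0.975 m from the base axis. Payload 4.9 kg.
Tool frame: the origin (TCP) lies midway between the tips of the shut fingers; the grasp point (between the pads) lies 19 mm behind it; x points along the fingers, y is the direction in which the jaws open and shut, and the axes are right-handed (so a half turn about x gives the same grasp; the last joint's range is limited). The gripper opens to 85 mm and grips with 20 to 120 N. Pads are 22 mm wide; open, the fingers measure 114 mm over their backs; the gripper's body (76 mm by 85 mm) begins 54 mm behind the grasp point. The pads swing forward as they close: fully open they stand 13 mm farther back than shut.
Start: joints at [1.097, 0.053, 1.613, -0, 1.476, -0.119], TCP at [0.217, 0.586, 0.231] pointing down, gripper open.
Joint ranges: [-3.01, 3.01], [-1.01, 2.22], [0.06, 2.58], [-1.02, 4.17], [0.09, 2.62], [-3.14, 3.14]. Speed limits (rad/s): [2.57, 2.57, 3.14, 3.14, 3.14, 3.14].

### API

Orientations are given as a unit quaternion [w, x, y, z].
In Python, from plant import manip gives the robot as it stands.
- The arm moves only by the tool send_rows, never from a script. Its argument "motion" is a list that holds one entry, the list of rows, each a list of 6 numbers: the shift along the world's x, y, z in cm, then the turn, a rotation vector about the world's x, y, z in rad. A call has 1 to 12 rows; each row shifts and turns the commanded pose from where the row before left it; what a row does not reach is not made up. A row lasts 1/12 s, in which the tool goes at most 41.7 mm and 7.16 degrees, less where a joint would pass 70% of its speed; a pose out of reach is approached as far as the arm can. A call with a gripper value outside its range is refused whole. "fingers" is the closure, from 0 (fully open) to 1 (shut), set as the call begins (left out, the last holds). The fingers move at their own pace and stop on an object; the grip force is fixed at half the most. Time passes only in rows, so rows that do not move let the fingers close. It gives the time, the measured TCP pose, the force and the opening at its end, in the units of the state.
- manip.state(): the state, without advancing time (a new reading comes with each control period).
- manip.grab_frame(name): name is "scene" or "top"; returns the picture (420x560x3 uint8, red, green, blue); there is no depth.
- manip.calibration(name): a dict with "mtx" (3x3 intrinsics, pixels), "k1" (the pictures are not rectified: a ray, as slopes to the right and down, at radius r is drawn at 1 + k1 r^2 times it, then the intrinsics apply), "cam_to_world" (4x4, takes a point from camera to world coordinates). Camera axes: x right, y up, looking along -z (the intrinsics and any distortion apply to the point x, -y, -z); pixel columns grow to the right and rows downward; lengths in m; the calibration is good to about 2 mm. A picture is of the moment at which its call begins. calibration takes no time and is no camera call.
- manip.job_done(): hands the job in, once; it reports no verdict.
Trained networks look in the newest picture that a camera, given by its name, has taken for a name from the list of things; names that differ only in an ending like _2 or _b are one class to them, and where a whole thing is asked for, a point or a joint stands for the part that bears it (a point fixed in the world has none). Each returns a list of dicts, best first, with "confidence" (0 to 1); they miss things now and then, are a little off and sometimes report something else, mostly with a low value. They report only what shows in the picture. A call takes as long as a camera call.
- manip.boxes_of(query, camera): "centre" ([x, y, z] in m, in the coordinates of the camera as it stood for that picture, good to about 4 mm: the middle of the surface that is visible of it).
- manip.trace(query, camera): "region" (420x560 bool, what is visible of it).
- manip.landmark_of(query, camera): "centre" ([x, y, z] in m, in the coordinates of the camera as it stood for that picture, good to about 4 mm: a listed point, or the origin of a listed thing).
The state is a dict: "time": time; "joint_pos": joint angles; "joint_vel": joint speeds; "joint_efforts": joint torques, N m; "tool_pos": TCP position; "tool_rot": TCP orientation; "contact_force": force on the tool from outside, world axes, zero at the start; "ft_torque": the same for the moment, N m; "gripper_width": opening from 0.0 (shut) to 1.0 (fully open).
Only numpy, scipy, OpenCV 4.12 (cv2) and the standard library are available. Lean on these libraries where they do the work, as an engineer would, in place of code of your own. Each camera call takes 0.05 s, during which the arm holds its last target.

### The job

Stand the leather swatch block, long edge up, on the blue clamp's bed between jaw and back fence. Then wind the black feed knob clockwise, going along with the carriage, until the sprung jaw holds the block firmly against the fence with its springs pressed about half-way (any harder marks the leather), and let go. Move the jaw only by its knob and leave the other things alone.

Things in the scene. Friction and masses are not known exactly. Their poses are not given: they have to be found in the camera images.
- clamp: Edging clamp: blue casting 250 x 130 x 10 mm on a 290 x 160 x 12 mm plywood board screwed to the desk. Origin on the desk under the board (casting from x = -115 to +135 mm, y = +-65 mm); x axis from the knob towards the fence, the way the jaw closes; z up. Two 8 mm high rails and a rack lie on the casting from x = -100 to +34 mm; the block must stand ahead of them.
- bed (a point): Point on the casting's top, 22 mm above the desk, at clamp x = +52 mm, y = 0: middle of the bare bed where the block is stood, 22 mm ahead of the open jaw's shoe. The 104 mm wide steel back fence (top 48 mm above the desk) has its face 17 to 29 mm further along +x, wherever the last user locked it; that is not measured, feel for it. Axes as the clamp's.
- shoe_face (a point): Middle of the cork face of the jaw's sprung shoe with its springs relaxed, 40 mm above the desk; at clamp x = +30 mm, y = 0 at the start (fully open). It moves with the jaw. Shoe 104 mm wide, from 32 to 48 mm above the desk. The shoe yields 1 mm per 8 N, 4 mm at most: pressed half-way, 2 mm, it holds the block with 16 N.
- jaw: Moving jaw that carries the shoe: a blue bar 12 x 104 x 16 mm (32 to 48 mm above the desk). Origin 12 mm above the desk under its middle, 24 mm behind shoe_face. It travels with the carriage and the knob.
- knob_grip (a point): Centre of the upright round ribbed black feed knob, 42 mm across, 71 to 92 mm above the desk (this point 81 mm), on its axis, 75 mm behind shoe_face. Clockwise from above it winds itself, carriage and jaw along clamp +x, 14 mm per radian, 3.5 rad in all. Turning takes 0.38 N m free (part of it eases off at a halt) plus 0.014 N m per newton on the jaw; it stays where left.
- carriage_top (a point): Top of the blue sliding carriage (80 x 96 mm) under the knob, 53 mm above the desk, on the knob's axis; a steel collar of 15 mm radius rises there to 61 mm, below the knob.
- block_centre (a point): Centre of the loose swatch block of brown leather layers, standing on a long edge on the desk: 90 mm long, 46 mm high, 13.4 mm thick (15 with rivet heads), 0.05 to 0.1 kg. Its x axis is vertical, y along the 90 mm length, z through the thickness.
- spool: Wooden spool of red thread, 44 mm across, 52 mm high, standing on the desk; its origin lies under it within 20 mm of its axis. Bystander.
- wax: Yellow wax block, 35 x 55 x 18 mm, lying on the desk; origin under its centre. Bystander.
- folder: Bone folder, 20 x 152 x 8 mm, lying on the desk; origin under its centre. Bystander.

How it is judged:
On the way, in this order (a step that is already met when the one before it is completed fails the run):
1. the block stands on the clamp's bed between jaw and fence, let go and not yet clamped (angle between the z axis of block_centre and the x axis of clamp, either way round below 0.4 rad and angle between the x axis of block_centre and the z axis of clamp, either way round below 0.1 rad and z of block_centre in the frame of clamp between 0.041 and 0.049 m and y of block_centre in the frame of clamp between -0.02 and 0.02 m and x of block_centre in the frame of clamp between 0.036 and 0.085 m and contact force between the fingers and block below 0.1 N and contact force between jaw and block below 2 N), for 0.2 s.
2. the jaw holds the block against the fence with 9 to 23 N (contact force between jaw and block between 9 and 23 N and angle between the z axis of block_centre and the x axis of clamp, either way round below 0.12 rad and angle between the x axis of block_centre and the z axis of clamp, either way round below 0.1 rad and z of block_centre in the frame of clamp between 0.041 and 0.049 m and y of block_centre in the frame of clamp between -0.02 and 0.02 m and x of block_centre in the frame of clamp between 0.036 and 0.085 m), for 0.2 s.
At the end, for the whole second after the job is handed in: The block stands on the bed on its long edge (within 0.10 rad of upright, its faces within 0.12 rad of the jaw's, its middle within 20 mm of the clamp's centre line), held between jaw and fence with 9 to 23 N, everything at rest and let go (all of step 2 and contact force between the fingers and jaw below 0.1 N and linear speed of block below 0.01 m/s and linear speed of jaw below 0.003 m/s); the robot touches nothing.
It fails at once if the jaw presses the block with more than 27 N (marks the leather) (contact force between jaw and block above 27 N).
It fails at once if the robot pushes on the jaw or its shoe itself (over 8 N) (contact force between any of the fingers, the arm and jaw above 8 N).
It fails at once if the spool is knocked about (over 20 mm) (distance of spool from where it was at the start of the episode above 0.02 m).
It fails at once if the wax is knocked about (over 20 mm) (distance of wax from where it was at the start of the episode above 0.02 m).
It fails at once if the folder is knocked about (over 20 mm) (distance of folder from where it was at the start of the episode above 0.02 m).
It also fails if it takes over 72 s, if anything falls off the work surface, if the arm or the gripper's body presses on something with over 40 N, if the wrist force passes 120 N, or if a joint passes its speed limit or range.

## Working session

There is one attempt and no reset: what is moved stays moved. The work goes in short steps, Python scripts to look and compute and a tool call to move; the robot and the scene stay as the last step left them, time stands still between calls to the robot, and variables do not carry over. Pictures are saved under pics/ and viewed, and the job is handed in when it is done.

Besides the shell and the picture viewer there is one more tool, called by a JSON object that holds its "api" and its "payload". send_rows: Moves the arm, as the interface text tells. Its arguments: {"type":"object","properties":{"motion":{"type":"array","items":{"type":"array","items":{"type":"array","items":{"type":"number"}}}},"fingers":{"type":"number"}},"required":["motion"]}

```bash
ls; mkdir -p pics; cat > h.py <<'E'
import numpy as np, cv2
from plant import manip
def shot(name,fn):
    im=manip.grab_frame(name); cv2.imwrite('pics/'+fn,cv2.cvtColor(im,cv2.COLOR_RGB2BGR)); return im
def toW(name,p):
    T=np.array(manip.calibration(name)['cam_to_world']); return T[:3,:3]@np.array(p)+T[:3,3]
def pixray(name,u,v):
    c=manip.calibration(name); K=np.array(c['mtx']); k=c['k1']
    d=np.array([(u-K[0,2])/K[0,0],(v-K[1,2])/K[1,1]]); s=d.copy()
    for _ in range(30): s=d/(1+k*(s@s))
    T=np.array(c['cam_to_world']); return T[:3,3],T[:3,:3]@np.array([s[0],-s[1],-1])
def pixz(name,u,v,z):
    o,d=pixray(name,u,v); return o+d*(z-o[2])/d[2]
def proj(name,P):
    c=manip.calibration(name); K=np.array(c['mtx']); T=np.linalg.inv(np.array(c['cam_to_world']))
    p=T[:3,:3]@np.array(P)+T[:3,3]; s=np.array([p[0],-p[1]])/-p[2]; s=s*(1+c['k1']*(s@s)); return K[:2,:2]@s+K[:2,2]
E
python3 - <<'E'
from h import *
np.set_printoptions(precision=4,suppress=True)
print(manip.state())
for n in ['top','scene']:
    shot(n,n+'0.png'); print(n,manip.calibration(n))
    for q in ['clamp','bed','shoe_face','jaw','knob_grip','carriage_top','block_centre','spool','wax','folder']:
        r=manip.landmark_of(q,n)
        print(q,[(toW(n,a['centre']).round(4),round(a['confidence'],2)) for a in r[:2]])
print(manip.state()['time'])
E
```

```text
pics
{'time': 0.0, 'joint_pos': array([ 1.097 ,  0.0533,  1.6143,  0.    ,  1.476 , -0.119 ]), 'joint_vel': array([-0.0023,  0.0009,  0.0005,  0.0013,  0.0009, -0.0014]), 'joint_efforts': array([ -0.0027, -39.3722, -37.0154,  -0.0005,   0.0074,   0.    ]), 'tool_pos': array([0.2168, 0.5855, 0.2301]), 'tool_rot': array([ 0.6958,  0.1241,  0.6962, -0.1255]), 'contact_force': array([-0.5762, -1.6964,  0.6435]), 'ft_torque': array([-0.0246, -0.0271,  0.0002]), 'gripper_width': 1.002113989000325}
top {'mtx': array([[461.1342,   0.    , 279.2475],
       [  0.    , 461.1342, 214.1846],
       [  0.    ,   0.    ,   1.    ]]), 'k1': -0.06605467290185582, 'cam_to_world': array([[-0.0015,  0.9883, -0.1522,  0.3511],
       [-0.9998, -0.0044, -0.0184, -0.0672],
       [-0.0189,  0.1522,  0.9882,  1.011 ],
       [ 0.    ,  0.    ,  0.    ,  1.    ]])}
clamp [(array([ 0.5265, -0.0834,  0.003 ]), 0.66)]
bed [(array([ 0.5772, -0.0717,  0.0242]), 0.6)]
shoe_face [(array([ 0.5584, -0.0756,  0.0424]), 0.97)]
jaw [(array([ 0.532 , -0.0808,  0.0117]), 0.75)]
knob_grip [(array([ 0.4821, -0.0973,  0.082
[... 680 characters left out ...]
-0.8772,  0.2263, -0.4234, -0.5098],
       [-0.0095,  0.8736,  0.4866,  0.6201],
       [ 0.    ,  0.    ,  0.    ,  1.    ]])}
clamp [(array([ 0.5276, -0.0875, -0.0004]), 0.62)]
bed [(array([ 0.5723, -0.073 ,  0.0242]), 0.89), (array([ 0.3792,  0.218 , -0.0001]), 0.72)]
shoe_face [(array([ 0.5518, -0.0838,  0.0357]), 0.53)]
jaw [(array([ 0.5292, -0.0817,  0.0051]), 0.57)]
knob_grip [(array([ 0.4788, -0.095 ,  0.0833]), 0.72)]
carriage_top [(array([ 0.4763, -0.0935,  0.0479]), 0.92)]
block_centre [(array([0.4725, 0.1988, 0.0269]), 0.74)]
spool [(array([ 0.4767, -0.0948,  0.0519]), 0.62)]
wax [(array([ 0.3761,  0.2156, -0.0001]), 0.79)]
folder [(array([ 0.4053, -0.254 ,  0.0016]), 0.95)]
1.1
```

```bash
python3 - <<'E'
import cv2
for n in ['top','scene']:
    im=cv2.imread(f'pics/{n}0.png'); cv2.imwrite(f'pics/{n}0b.png',cv2.resize(im,(800,600),interpolation=cv2.INTER_CUBIC))
E
```

```text
(no output)
```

View pics/top0b.png

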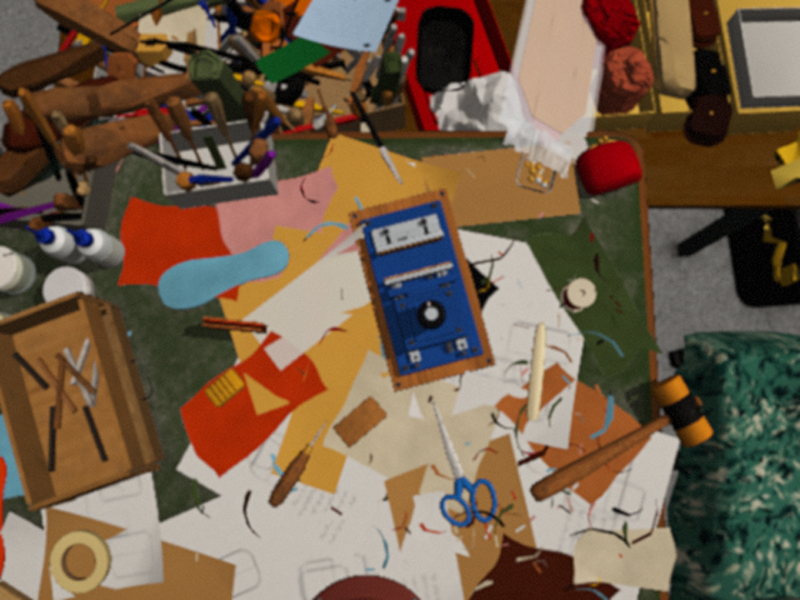

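View pics/scene0b.png

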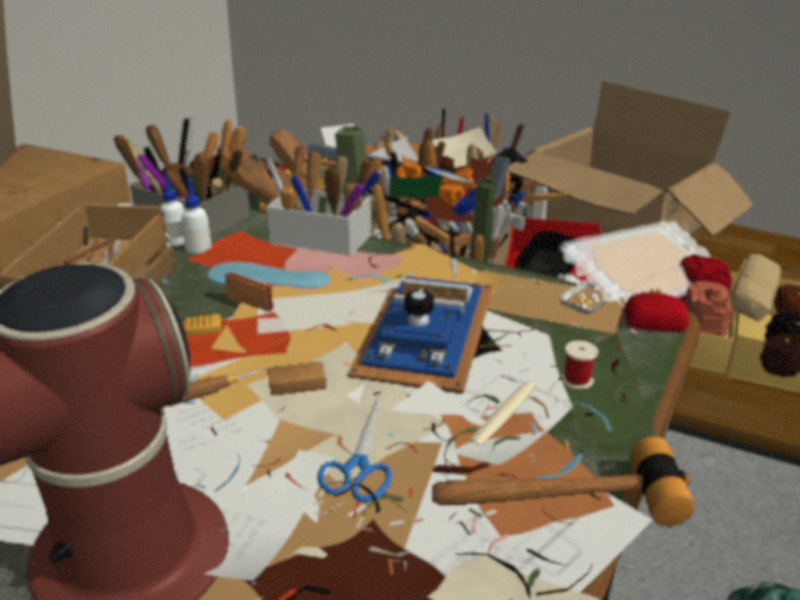

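```bash
python3 - <<'E'
from h import *
np.set_printoptions(precision=4,suppress=True)
from scipy.spatial.transform import Rotation as R
q=manip.state()['tool_rot']; print(R.from_quat(np.r_[q[1:],q[0]]).as_matrix())
im=cv2.imread('pics/top0.png'); hsv=cv2.cvtColor(im,cv2.COLOR_BGR2HSV)
m=cv2.inRange(hsv,(100,130,40),(130,255,255)); m[:, :230]=0; m[:120]=0; m[290:]=0;m[:,370:]=0
m=cv2.morphologyEx(m,cv2.MORPH_OPEN,np.ones((3,3)))
c=max(cv2.findContours(m,cv2.RETR_EXTERNAL,cv2.CHAIN_APPROX_NONE)[0],key=cv2.contourArea)[:,0]
W=np.array([pixz('top',u,v,0.022)[:2] for u,v in c],np.float32)
r=cv2.minAreaRect(W); print('casting',r)
bp=cv2.boxPoints(r); print(bp)
for q in ['block_centre','clamp','jaw','knob_grip','wax']:
    for n in ['top','scene']:
        t=manip.trace(q,n)
        if t:
            g=t[0]['region']; v,u=np.nonzero(g); print(q,n,t[0]['confidence'],g.sum(),u.min(),u.max(),v.min(),v.max())
            cv2.imwrite(f'pics/m_{q}_{n}.png',g.astype(np.uint8)*255)
a=cv2.imread('pics/top0.png')[205:250,125:205]; cv2.imwrite('pics/c1.png',cv2.resize(a,(800,450),interpolation=cv2.INTER_CUBIC))
a=cv2.imread('pics/top0.png')[125:275,240:350]; cv2.imwrite('pics/c2.png',cv2.resize(a,(440,600),interpolation=cv2.INTER_CUBIC))
a=cv2.imread('pics/scene0.png')[180:270,140:260]; cv2.imwrite('pics/c3.png',cv2.resize(a,(800,600),interpolation=cv2.INTER_CUBIC))
E
```

```text
[[-0.      0.3474  0.9377]
 [ 0.      0.9377 -0.3474]
 [-1.      0.     -0.    ]]
casting ((0.5348041653633118, -0.0809628888964653), (0.24542419612407684, 0.12624576687812805), 14.604975700378418)
[[ 0.4001 -0.0508]
 [ 0.432  -0.173 ]
 [ 0.6695 -0.1111]
 [ 0.6376  0.0111]]
block_centre top 0.68 368 143 187 222 234
block_centre scene 0.76 678 156 191 190 217
clamp top 0.63 9225 245 346 133 273
clamp scene 0.94 5846 243 344 192 276
jaw top 0.94 577 269 318 184 208
jaw scene 0.75 350 129 154 220 235
knob_grip top 0.78 343 292 312 210 230
knob_grip scene 0.81 311 282 302 203 221
wax top 0.88 412 144 169 259 284
wax scene 0.55 338 129 154 220 234
```

View pics/c1.png

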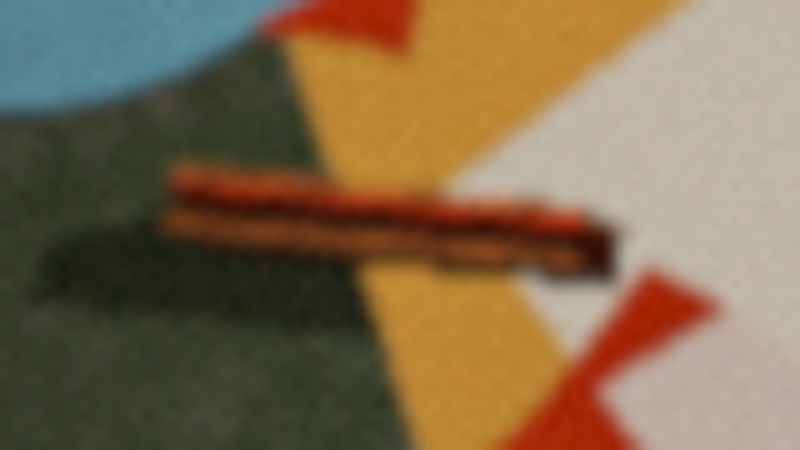

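View pics/c2.png

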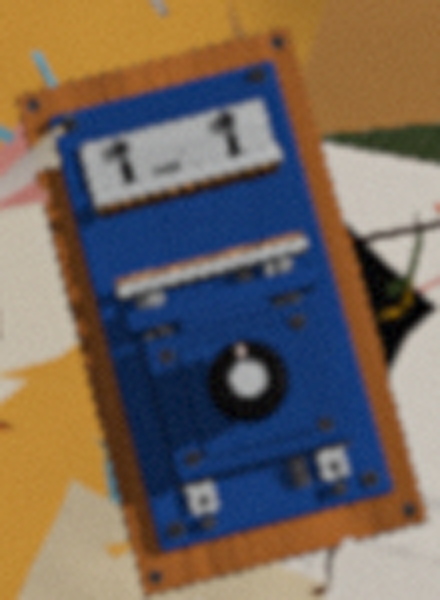

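View pics/c3.png

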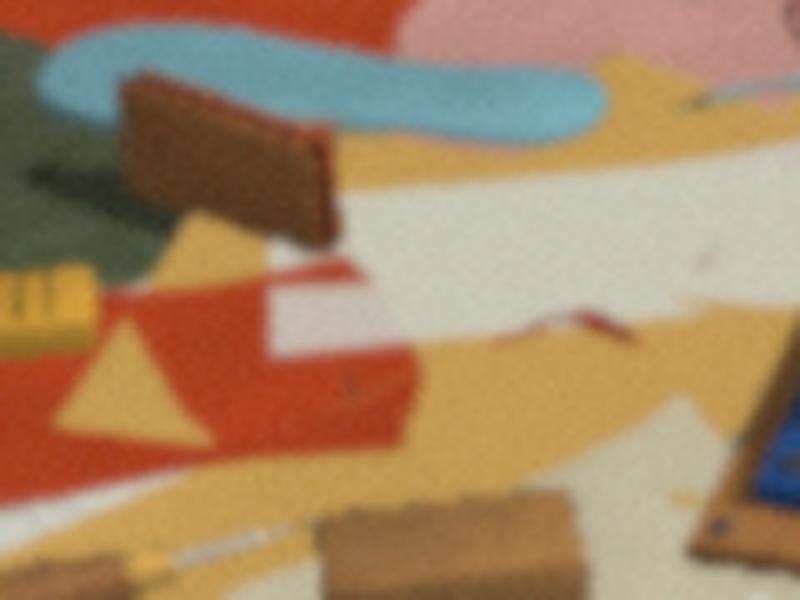

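```bash
cat > fit.py <<'E'
from h import *
from scipy.optimize import minimize
def hullmask(n,P,s=4):
    uv=np.array([proj(n,p) for p in P]); h=cv2.convexHull(((uv+.5)*s).astype(np.float32)).astype(np.int32)
    m=np.zeros((420*s,560*s),np.uint8); cv2.fillConvexPoly(m,h,1); return cv2.resize(m.astype(np.float32),(560,420),interpolation=cv2.INTER_AREA)
def box(x,y,z0,yaw,tx,ly,hz):
    c,s=np.cos(yaw),np.sin(yaw)
    return [(x+c*a-s*b,y+s*a+c*b,z) for a in(-tx/2,tx/2) for b in(-ly/2,ly/2) for z in(z0,z0+hz)]
E
python3 - <<'E'
from fit import *
M={n:(cv2.imread(f'pics/m_block_centre_{n}.png',0)>0).astype(np.float32) for n in('top','scene')}
for use in(['top'],['scene'],['top','scene']):
    f=lambda p:sum(np.abs(hullmask(n,box(p[0],p[1],0,p[2],.0134,.09,.046))-M[n]).sum() for n in use)
    best=min((minimize(f,[.473,.199,y],method='Nelder-Mead',options=dict(initial_simplex=[[.473,.199,y],[.48,.199,y],[.473,.206,y],[.473,.199,y+.1]])) for y in(-.2,-.11,0)),key=lambda r:r.fun)
    print(use,best.x,best.fun)
c2=lambda u,v,z:pixz('top',240+u/4-.5,125+v/4-.5,z)
yaw=.255;ex=np.array([np.cos(yaw),np.sin(yaw)]);ey=np.array([-ex[1],ex[0]]);o=np.array([.5255,-.0835])
for nm,u,v,z in[('fenceL',97,203,.048),('fenceR',280,163,.048),('fence bot L',100,212,.022),('fence bot R',283,172,.022),('shoeL',115,278,.048),('shoeR',305,235,.048),('knobtop',249,379,.092),('boardTL',20,98,.012),('TR',286,32,.012),('BR',424,518,.012),('BL',147,594,.012)]:
    w=c2(u,v,z)[:2]; print(nm,w,(w-o)@ex,(w-o)@ey)
E
```

```text
['top'] [ 0.47420061  0.20005116 -0.09734609] 43.5Traceback (most recent call last):
  File "<stdin>", line 5, in <module>
  File "<stdin>", line 5, in <genexpr>
    res = _minimize_neldermead(fun, x0, args, callback, bounds=bounds,
                               **options)
    fsim[k] = func(sim[k])
              ~~~~^^^^^^^^
    fx = function(np.copy(x), *(wrapper_args + args))
  File "<stdin>", line 4, in <lambda>
  File "<stdin>", line 4, in <genexpr>
  File "fit.py", line 4, in hullmask
    uv=np.array([proj(n,p) for p in P]); h=cv2.convexHull(((uv+.5)*s).astype(np.float32)).astype(np.int32)
                 ~~~~^^^^^
  File "h.py", line 15, in proj
    c=manip.calibration(name); K=np.array(c['mtx']); T=np.linalg.inv(np.array(c['cam_to_world']))
ValueError: time passes only in moves, steps and waits
```

```bash
sed -i 's/manip.calibration(name)/cal(name)/' h.py; cat >> h.py <<'E'
import pickle,os
def cal(name):
    global _C
    if '_C' not in globals():
        if not os.path.exists('cal.pkl'): pickle.dump({n:manip.calibration(n) for n in('top','scene')},open('cal.pkl','wb'))
        _C=pickle.load(open('cal.pkl','rb'))
    return _C[name]
E
python3 - <<'E'
from fit import *
M={n:(cv2.imread(f'pics/m_block_centre_{n}.png',0)>0).astype(np.float32) for n in('top','scene')}
for use in(['top'],['scene'],['top','scene']):
    f=lambda p:sum(np.abs(hullmask(n,box(p[0],p[1],0,p[2],.0134,.09,.046))-M[n]).sum() for n in use)
    best=min((minimize(f,[.473,.199,y],method='Nelder-Mead',options=dict(initial_simplex=[[.473,.199,y],[.48,.199,y],[.473,.206,y],[.473,.199,y+.1]])) for y in(-.2,-.11,0)),key=lambda r:r.fun)
    print(use,best.x,best.fun)
c2=lambda u,v,z:pixz('top',240+u/4-.5,125+v/4-.5,z)
yaw=.255;ex=np.array([np.cos(yaw),np.sin(yaw)]);ey=np.array([-ex[1],ex[0]]);o=np.array([.5255,-.0835])
for nm,u,v,z in[('fenceL',97,203,.048),('fenceR',280,163,.048),('fence bot L',100,212,.022),('fence bot R',283,172,.022),('shoeL',115,278,.048),('shoeR',305,235,.048),('knobtop',249,379,.092),('boardTL',20,98,.012),('TR',286,32,.012),('BR',424,518,.012),('BL',147,594,.012)]:
    w=c2(u,v,z)[:2]; print(nm,w.round(4),((w-o)@ex).round(4),((w-o)@ey).round(4))
E
```

```text
['top'] [ 0.47420061  0.20005116 -0.09734609] 43.5
['scene'] [ 0.47694259  0.2040336  -0.068722  ] 47.3125
['top', 'scene'] [ 0.47452279  0.20194731 -0.09016414] 109.3125
fenceL [ 0.5841 -0.0161] 0.0737 0.0504
fenceR [ 0.6055 -0.1144] 0.0696 -0.0501
fence bot L [ 0.5853 -0.0164] 0.0747 0.0498
fence bot R [ 0.6073 -0.1172] 0.0706 -0.0533
shoeL [ 0.543  -0.0259] 0.0315 0.0513
shoeR [ 0.5659 -0.1272] 0.0281 -0.0525
knobtop [ 0.4822 -0.0953] -0.0449 -0.0005
boardTL [0.6536 0.0294] 0.1525 0.0769
TR [ 0.6912 -0.1205] 0.151 -0.0776
BR [ 0.4173 -0.1917] -0.132 -0.0774
BL [ 0.3769 -0.0419] -0.1333 0.0777
```

```bash
python3 - <<'E'
from fit import *
for n in('top','scene'):
    m=cv2.imread(f'pics/m_clamp_{n}.png',0)>0
    c=max(cv2.findContours(m.astype(np.uint8),cv2.RETR_EXTERNAL,cv2.CHAIN_APPROX_NONE)[0],key=cv2.contourArea)
    if n=='top':
        W=np.array([pixz(n,u,v,.012)[:2] for u,v in c[:,0]],np.float32); print(cv2.minAreaRect(W))
    M=m.astype(np.float32)
    def f(p):
        return np.abs(np.maximum(hullmask(n,box(p[0]+.01*np.cos(p[2]),p[1]+.01*np.sin(p[2]),0,p[2],.29,.16,.012)),0)-M).sum()
    for y in(.2,.25,.3):
        b=minimize(f,[.5255,-.0835,y],method='Nelder-Mead',options=dict(initial_simplex=[[.5255,-.0835,y],[.535,-.0835,y],[.5255,-.078,y],[.5255,-.0835,y+.05]])); print(n,b.x,b.fun)
E
python3 - <<'E'
import cv2
a=cv2.imread('pics/top0.png')[145:215,255:335]; cv2.imwrite('pics/c4.png',cv2.resize(a,(640,560),interpolation=cv2.INTER_CUBIC))
E
```

```text
((0.5346377491950989, -0.08131161332130432), (0.29053765535354614, 0.15947780013084412), 14.713639259338379)
top [ 0.52559154 -0.08408976  0.25636181] 240.9375
top [ 0.52493303 -0.08380597  0.25453044] 237.0
top [ 0.52519278 -0.08406729  0.25690109] 240.3125
scene [ 0.52693476 -0.0834866   0.25631483] 249.5
scene [ 0.52656422 -0.08390332  0.26166287] 252.625
scene [ 0.52672954 -0.08338713  0.26021548] 247.1875
```

View pics/c4.png

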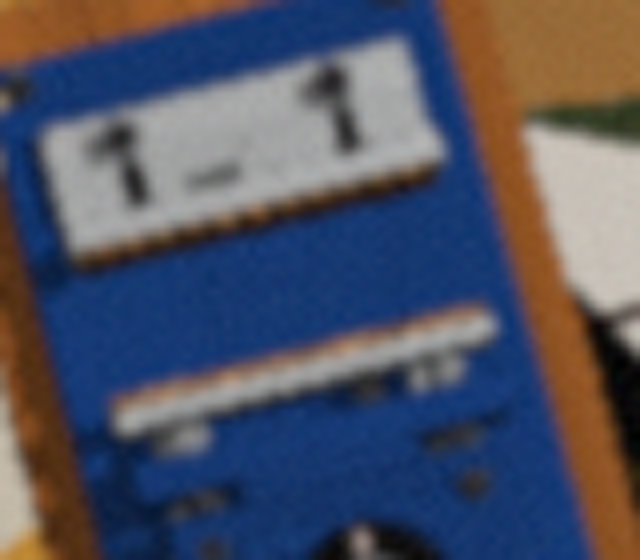

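{"api": "send_rows", "payload": {"motion": [[[2.14,-3.21,0,0,0,-0.109],[2.14,-3.21,0,0,0,-0.109],[2.14,-3.21,0,0,0,-0.109],[2.14,-3.21,0,0,0,-0.109],[2.14,-3.21,0,0,0,-0.109],[2.14,-3.21,0,0,0,-0.109],[2.14,-3.21,0,0,0,-0.109],[2.14,-3.21,0,0,0,-0.109],[2.14,-3.21,0,0,0,-0.109],[2.14,-3.21,0,0,0,-0.109],[2.14,-3.21,0,0,0,-0.109],[2.14,-3.21,0,0,0,-0.109]]], "fingers": 0}}

```text
time: 2.6
tool_pos: [0.4747, 0.1991, 0.2316]
tool_rot: [0.475, 0.524, 0.475, -0.523]
contact_force: [-0.1, -0.4, 0.4]
gripper_width: 0.998
```

```bash
cat >> h.py <<'E'
from scipy.spatial.transform import Rotation as R
O=np.array([.5258,-.0838]);EX=np.array([np.cos(.256),np.sin(.256)]);EY=np.array([-EX[1],EX[0]])
def st():
    s=manip.state(); q=s['tool_rot']; m=R.from_quat(np.r_[q[1:],q[0]]).as_matrix(); p=s['tool_pos']
    f=s['contact_force']; d=p[:2]-O
    print('t %.2f'%s['time'],'p',p.round(4),'yaw %.3f'%np.arctan2(m[1,1],m[0,1]),'tilt',m[:2,0].round(3),'clamp xy',(d@EX).round(4),(d@EY).round(4),'F',f.round(2),'Fx_c %.2f'%(f[:2]@EX),'T',s['ft_torque'].round(3),'w %.3f'%s['gripper_width'],'q1,6',s['joint_pos'][[0,5]].round(3))
E
python3 -c "
from h import *; st()"
```

```text
t 2.60 p [0.4747 0.1991 0.2316] yaw -0.097 tilt [0.001 0.   ] clamp xy 0.0222 0.2866 F [-0.14 -0.41  0.36] Fx_c -0.24 T [ 0.007  0.019 -0.009] w 0.998 q1,6 [0.252 0.35 ]
```

{"api": "send_rows", "payload": {"motion": [[[0,0.1,-3.4,0,0,0],[0,0,-3.4,0,0,0],[0,0,-3.4,0,0,0],[0,0,-3.4,0,0,0],[0,0,-3.4,0,0,0],[0,0,-2.2,0,0,0],[0,0,-0.95,0,0,0],[0,0,0,0,0,0]]]}}

```text
time: 3.27
tool_pos: [0.4718, 0.2013, 0.0272]
tool_rot: [-0.476, -0.521, -0.477, 0.524]
contact_force: [-1.2, 0.1, -0.8]
gripper_width: 1.003
```

```bash
python3 -c "
from h import *; st()
a=shot('top','t1.png')[190:270,90:250]; cv2.imwrite('pics/t1c.png',cv2.resize(a[:,:,::-1],(800,400)))
a=shot('scene','s1.png')[120:270,80:300]; cv2.imwrite('pics/s1c.png',cv2.resize(a[:,:,::-1],(800,545)))"
```

```text
t 3.27 p [0.4718 0.2013 0.0272] yaw -0.092 tilt [-0.005 -0.001] clamp xy 0.02 0.2895 F [-1.25  0.09 -0.77] Fx_c -1.18 T [ 0.02   0.068 -0.024] w 1.003 q1,6 [0.258 0.35 ]
```

View pics/s1c.png

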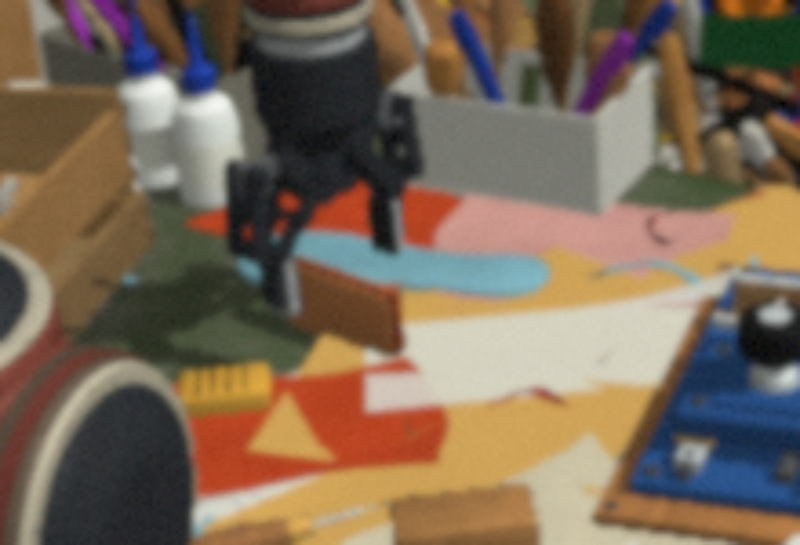

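View pics/t1c.png

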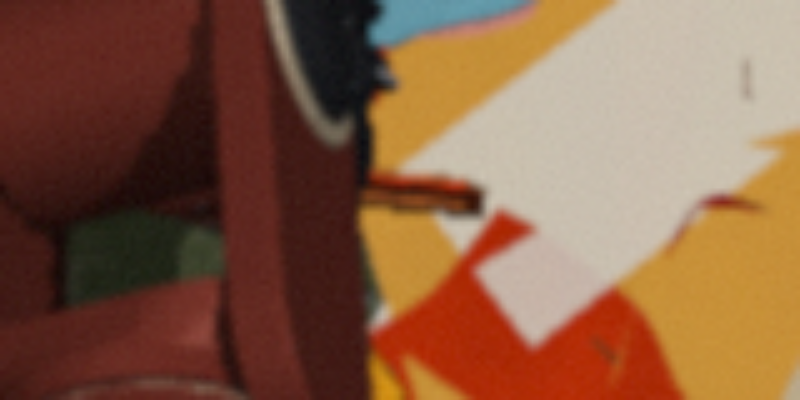

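{"api": "send_rows", "payload": {"motion": [[[0,0,0,0,0,0],[0,0,0,0,0,0],[0,0,0,0,0,0],[0,0,0,0,0,0],[0,0,0,0,0,0],[0,0,0,0,0,0],[0,0,0,0,0,0],[0,0,0,0,0,0],[0,0,0,0,0,0],[0,0,0,0,0,0]]], "fingers": 1}}

```text
time: 4.2
tool_pos: [0.4745, 0.202, 0.0304]
tool_rot: [0.477, 0.523, 0.476, -0.522]
contact_force: [0.2, 1.3, 4.3]
gripper_width: 0.141
```

```bash
python3 -c "
from h import *; st()"
```

```text
t 4.20 p [0.4745 0.202  0.0304] yaw -0.092 tilt [0.001 0.   ] clamp xy 0.0227 0.2895 F [0.19 1.34 4.25] Fx_c 0.52 T [-0.092  0.004 -0.023] w 0.141 q1,6 [0.258 0.35 ]
```

{"api": "send_rows", "payload": {"motion": [[[0,0,2,0,0,0],[0,0,3.5,0,0,0],[0,0,3.5,0,0,0],[1.27,-3.4,1,0,0,0.0435],[1.27,-3.4,0,0,0,0.0435],[1.27,-3.4,0,0,0,0.0435],[1.27,-3.4,0,0,0,0.0435],[1.27,-3.4,0,0,0,0.0435],[1.27,-3.4,0,0,0,0.0435],[1.27,-3.4,0,0,0,0.0435],[1.27,-3.4,0,0,0,0.0435],[0,0,0,0,0,0]]]}}

```text
time: 5.2
tool_pos: [0.5766, -0.0754, 0.1293]
tool_rot: [0.559, 0.433, 0.558, -0.434]
contact_force: [-1.0, -0.0, 0.5]
gripper_width: 0.138
```

{"api": "send_rows", "payload": {"motion": [[[0,0,0,0,0,0],[0,0,0,0,0,0]]]}}

```text
time: 5.37
tool_pos: [0.5747, -0.0698, 0.1287]
tool_rot: [0.559, 0.432, 0.56, -0.432]
contact_force: [-0.6, 0.5, -0.9]
gripper_width: 0.136
```

```bash
python3 -c "
from h import *; st()
for n in('scene','top'):
  im=shot(n,n+'2.png')
  t=manip.landmark_of('block_centre',n); print([(toW(n,a['centre']),a['confidence']) for a in t])
a=cv2.imread('pics/scene2.png')[120:290,200:400]; cv2.imwrite('pics/s2c.png',cv2.resize(a,(700,595)))
a=cv2.imread('pics/top2.png')[120:290,200:400]; cv2.imwrite('pics/t2c.png',cv2.resize(a,(700,595)))"
```

```text
t 5.37 p [ 0.5747 -0.0698  0.1287] yaw 0.255 tilt [-0.002  0.001] clamp xy 0.0508 0.0012 F [-0.61  0.5  -0.94] Fx_c -0.46 T [ 0.045  0.075 -0.022] w 0.136 q1,6 [-0.25  -0.505]
[(array([ 0.57203221, -0.07326059,  0.12102227]), 0.57)]
[(array([ 0.57428603, -0.06933283,  0.12198717]), 0.59)]
```

View pics/s2c.png

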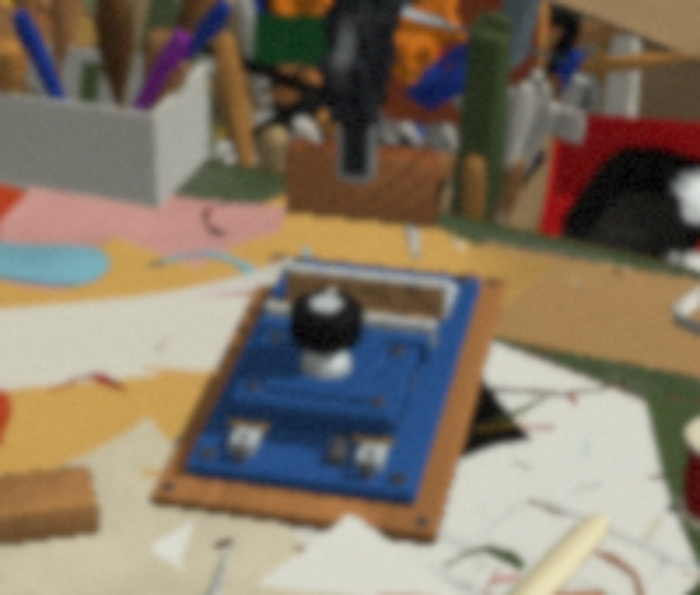

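View pics/t2c.png

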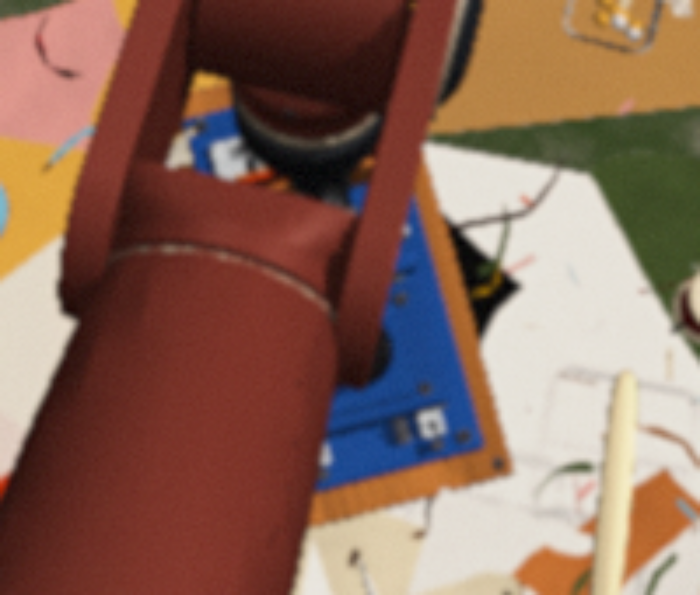

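{"api": "send_rows", "payload": {"motion": [[[0,0,-2,0,0,0],[0,0,-2,0,0,0],[0,0,-1.5,0,0,0],[0,0,-1,0,0,0],[0,0,-0.6,0,0,0],[0,0,-0.3,0,0,0],[0,0,0,0,0,0],[0,0,0,0,0,0],[0,0,0,0,0,0]]]}}

```text
time: 6.32
tool_pos: [0.5764, -0.0703, 0.057]
tool_rot: [0.56, 0.432, 0.559, -0.432]
contact_force: [0.1, 0.7, -0.5]
gripper_width: 0.136
```

```bash
python3 -c "
from h import *; st()"
```

```text
t 6.32 p [ 0.5764 -0.0703  0.057 ] yaw 0.256 tilt [ 0.002 -0.001] clamp xy 0.0524 0.0002 F [ 0.11  0.75 -0.51] Fx_c 0.30 T [-0.043  0.056  0.02 ] w 0.136 q1,6 [-0.25  -0.506]
```

{"api": "send_rows", "payload": {"motion": [[[0,0,-0.3,0,0,0],[0.29,0.076,0,0,0,0],[0.29,0.076,0,0,0,0],[0.193,0.051,0,0,0,0],[0,0,0,0,0,0],[0,0,0,0,0,0]]]}}

```text
time: 6.82
tool_pos: [0.5835, -0.0681, 0.0529]
tool_rot: [0.56, 0.432, 0.56, -0.432]
contact_force: [-0.6, -1.5, -0.9]
gripper_width: 0.139
```

```bash
python3 -c "
from h import *; st()"
```

```text
t 6.82 p [ 0.5835 -0.0681  0.0529] yaw 0.256 tilt [ 0. -0.] clamp xy 0.0598 0.0006 F [-0.57 -1.46 -0.86] Fx_c -0.92 T [-0.039 -0.027  0.018] w 0.139 q1,6 [-0.243 -0.499]
```

Feel for the fence in 1 mm steps.

{"api": "send_rows", "payload": {"motion": [[[0.097,0.025,0,0,0,0],[0.097,0.025,0,0,0,0],[0,0,0,0,0,0]]]}}

```text
time: 7.07
tool_pos: [0.5853, -0.0676, 0.0528]
tool_rot: [0.56, 0.432, 0.56, -0.432]
contact_force: [0.7, -0.0, -0.5]
gripper_width: 0.14
```

{"api": "send_rows", "payload": {"motion": [[[0.097,0.025,0,0,0,0],[0,0,0,0,0,0]]]}}

```text
time: 7.23
tool_pos: [0.5859, -0.0674, 0.0528]
tool_rot: [0.56, 0.432, 0.56, -0.432]
contact_force: [-1.3, -0.5, -0.4]
gripper_width: 0.136
```

{"api": "send_rows", "payload": {"motion": [[[0.097,0.025,0,0,0,0],[0,0,0,0,0,0]]]}}

```text
time: 7.4
tool_pos: [0.586, -0.0674, 0.0527]
tool_rot: [0.559, 0.431, 0.561, -0.433]
contact_force: [-4.6, -2.1, 2.1]
gripper_width: 0.14
```

```bash
python3 -c "
from h import *; st()"
```

```text
t 7.40 p [ 0.586  -0.0674  0.0527] yaw 0.256 tilt [-0.003 -0.001] clamp xy 0.0624 0.0006 F [-4.58 -2.07  2.06] Fx_c -4.95 T [-0.232  0.942 -0.025] w 0.140 q1,6 [-0.24  -0.496]
```

{"api": "send_rows", "payload": {"motion": [[[-0.15,-0.039,-0.02,0,0,0],[0,0,-0.04,0,0,0],[0,0,0,0,0,0]]]}}

```text
time: 7.65
tool_pos: [0.5858, -0.0675, 0.0524]
tool_rot: [0.56, 0.432, 0.56, -0.432]
contact_force: [-1.7, -0.2, 0.6]
gripper_width: 0.136
```

```bash
python3 -c "
from h import *; st()"
```

```text
t 7.65 p [ 0.5858 -0.0675  0.0524] yaw 0.256 tilt [ 0.001 -0.   ] clamp xy 0.0622 0.0006 F [-1.69 -0.23  0.62] Fx_c -1.69 T [0.001 0.236 0.005] w 0.136 q1,6 [-0.241 -0.497]
```

{"api": "send_rows", "payload": {"motion": [[[-0.03,-0.008,-0.05,0,0,0],[0,0,0,0,0,0],[0,0,0,0,0,0]]]}}

```text
time: 7.9
tool_pos: [0.5858, -0.0675, 0.0524]
tool_rot: [0.56, 0.432, 0.559, -0.432]
contact_force: [-1.7, 0.3, 4.5]
gripper_width: 0.139
```

{"api": "send_rows", "payload": {"motion": [[[0,0,-0.05,0,0,0],[0,0,0,0,0,0],[0,0,0,0,0,0]]]}}

```text
time: 8.15
tool_pos: [0.5859, -0.0675, 0.0524]
tool_rot: [0.56, 0.432, 0.56, -0.432]
contact_force: [-3.3, 0.3, 6.9]
gripper_width: 0.136
```

```bash
python3 -c "
from h import *; st()"
```

```text
t 8.15 p [ 0.5859 -0.0675  0.0524] yaw 0.256 tilt [0.001 0.   ] clamp xy 0.0622 0.0005 F [-3.26  0.3   6.94] Fx_c -3.08 T [ 0.174  0.584 -0.024] w 0.136 q1,6 [-0.241 -0.497]
```

{"api": "send_rows", "payload": {"motion": [[[-0.05,-0.013,0.06,0,0,0],[0,0,0,0,0,0]]]}}

```text
time: 8.32
tool_pos: [0.5856, -0.0677, 0.0524]
tool_rot: [0.56, 0.433, 0.559, -0.432]
contact_force: [0.4, 1.3, 3.9]
gripper_width: 0.141
```

{"api": "send_rows", "payload": {"motion": [[[0,0,0,0,0,0],[0,0,0,0,0,0],[0,0,0,0,0,0],[0,0,0,0,0,0],[0,0,0,0,0,0],[0,0,0,0,0,0]]], "fingers": 0.6}}

```text
time: 8.82
tool_pos: [0.5846, -0.0677, 0.0515]
tool_rot: [0.56, 0.432, 0.56, -0.432]
contact_force: [-0.0, -0.9, -0.5]
gripper_width: 0.396
```

```bash
python3 -c "
from h import *; st()"
```

```text
t 8.82 p [ 0.5846 -0.0677  0.0515] yaw 0.256 tilt [-0.  0.] clamp xy 0.061 0.0007 F [-0.05 -0.93 -0.52] Fx_c -0.28 T [ 0.026 -0.004  0.016] w 0.396 q1,6 [-0.242 -0.498]
```

{"api": "send_rows", "payload": {"motion": [[[0,0,0.5,0,0,0],[0,0,1.5,0,0,0],[0,0,3.5,0,0,0],[0,0,3.5,0,0,0],[0,0,3,0,0,0],[0,0,0,0,0,0]]]}}

```text
time: 9.32
tool_pos: [0.5891, -0.0688, 0.181]
tool_rot: [0.564, 0.434, 0.555, -0.43]
contact_force: [0.8, -1.4, 1.2]
gripper_width: 0.399
```

```bash
python3 -c "
from h import *; st()
for n in('scene','top'):
  im=shot(n,n+'3.png')
  t=manip.landmark_of('block_centre',n); print([(toW(n,a['centre']),a['confidence'],[(toW(n,a['centre'])[:2]-O)@e for e in (EX,EY)]) for a in t])
a=cv2.imread('pics/scene3.png')[170:290,220:380]; cv2.imwrite('pics/s3c.png',cv2.resize(a,(800,600)))"
```

```text
t 9.32 p [ 0.5891 -0.0688  0.181 ] yaw 0.256 tilt [ 0.014 -0.003] clamp xy 0.0651 -0.0015 F [ 0.82 -1.44  1.21] Fx_c 0.43 T [-0.008 -0.06  -0.076] w 0.399 q1,6 [-0.242 -0.498]
[(array([ 0.58613479, -0.07053784,  0.04525022]), 0.7, [np.float64(0.061726666838194125), np.float64(-0.002447600651544587)])]
[]
```

View pics/s3c.png

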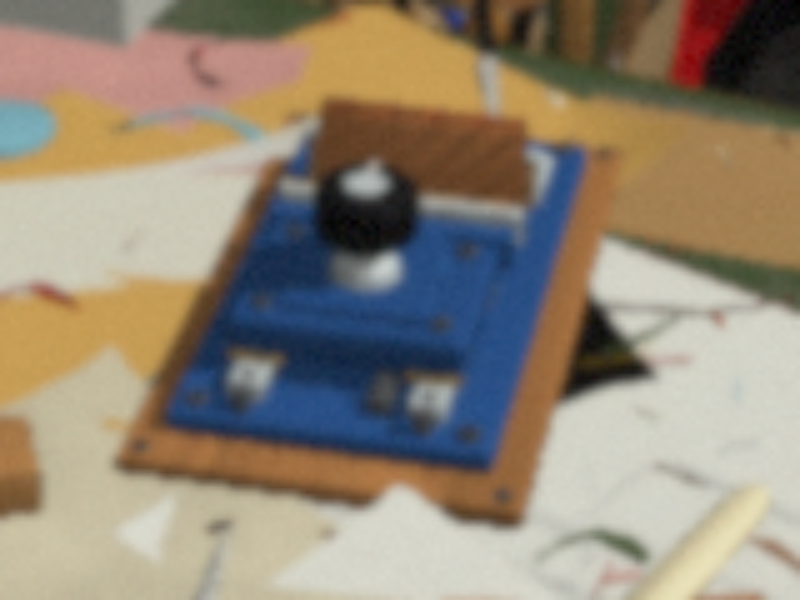

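{"api": "send_rows", "payload": {"motion": [[[-1.14,-0.31,0,0,0,0.12],[-1.14,-0.31,0,0,0,0.12],[-1.14,-0.31,0,0,0,0.12],[-1.14,-0.31,0,0,0,0.12],[-1.14,-0.31,0,0,0,0.12],[-1.14,-0.31,0,0,0,0.12],[-1.14,-0.31,0,0,0,0.12],[-1.14,-0.31,0,0,0,0.12],[-1.14,-0.31,0,0,0,0.12],[0,0,0,0,0,0],[0,0,0,0,0,0],[0,0,0,0,0,0]]], "fingers": 0}}

```text
time: 10.52
tool_pos: [0.4821, -0.0954, 0.1709]
tool_rot: [0.702, 0.084, 0.703, -0.084]
contact_force: [0.4, 0.4, -0.0]
gripper_width: 1.0
```

```bash
python3 -c "
from h import *; st()
for n in('scene',):
  im=shot(n,n+'4.png')
  t=manip.landmark_of('knob_grip',n); print([(toW(n,a['centre']),a['confidence']) for a in t])"
```

```text
t 10.52 p [ 0.4821 -0.0954  0.1709] yaw 1.333 tilt [-0.001  0.001] clamp xy -0.0452 -0.0002 F [ 0.43  0.43 -0.01] Fx_c 0.52 T [0.053 0.023 0.023] w 1.000 q1,6 [-0.347 -1.68 ]
[(array([ 0.48443664, -0.09468375,  0.08380811]), 0.65)]
```

{"api": "send_rows", "payload": {"motion": [[[0,0,-2.5,0,0,0],[0,0,-3,0,0,0],[0,0,-2.5,0,0,0],[0,0,-2,0,0,0],[0,0,-1.1,0,0,0],[0,0,0,0,0,0],[0,0,0,0,0,0],[0,0,0,0,0,0]]]}}

```text
time: 11.28
tool_pos: [0.4835, -0.096, 0.0624]
tool_rot: [0.703, 0.083, 0.701, -0.083]
contact_force: [1.2, -1.0, -0.0]
gripper_width: 0.998
```

```bash
python3 -c "
from h import *; st()
shot('scene','scene5.png')
a=cv2.imread('pics/scene5.png')[130:290,200:380]; cv2.imwrite('pics/s5c.png',cv2.resize(a,(675,600)))"
```

```text
t 11.28 p [ 0.4835 -0.096   0.0624] yaw 1.336 tilt [ 0.002 -0.001] clamp xy -0.044 -0.0011 F [ 1.23 -1.04 -0.01] Fx_c 0.93 T [-0.029  0.009  0.082] w 0.998 q1,6 [-0.347 -1.683]
```

View pics/s5c.png

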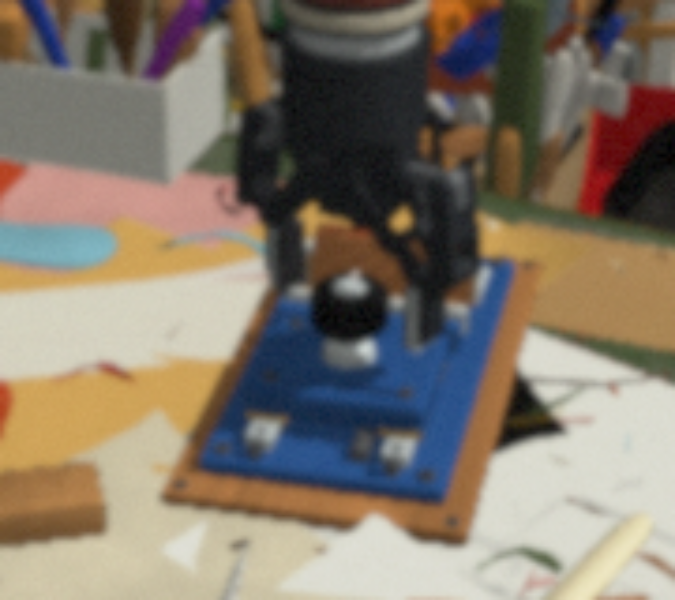

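Knob lies between the two fingers. Close.

{"api": "send_rows", "payload": {"motion": [[[0,0,0,0,0,0],[0,0,0,0,0,0],[0,0,0,0,0,0],[0,0,0,0,0,0],[0,0,0,0,0,0],[0,0,0,0,0,0],[0,0,0,0,0,0],[0,0,0,0,0,0]]], "fingers": 1}}

```text
time: 12.0
tool_pos: [0.4827, -0.0956, 0.0618]
tool_rot: [0.703, 0.083, 0.702, -0.083]
contact_force: [-2.6, 1.2, 5.8]
gripper_width: 0.475
```

```bash
python3 -c "
from h import *; st()"
```

```text
t 12.00 p [ 0.4827 -0.0956  0.0618] yaw 1.336 tilt [0.001 0.   ] clamp xy -0.0447 -0.0005 F [-2.63  1.19  5.82] Fx_c -2.24 T [ 0.332  0.321 -0.023] w 0.475 q1,6 [-0.347 -1.683]
```

{"api": "send_rows", "payload": {"motion": [[[0.068,0.018,0,0,0,-0.05],[0.068,0.018,0,0,0,-0.05],[0.135,0.035,0,0,0,-0.1],[0.135,0.035,0,0,0,-0.1],[0.135,0.035,0,0,0,-0.1],[0.135,0.035,0,0,0,-0.1]]]}}

```text
time: 12.5
tool_pos: [0.4891, -0.0944, 0.0617]
tool_rot: [0.66, 0.255, 0.659, -0.256]
contact_force: [-4.7, -1.8, 7.0]
gripper_width: 0.473
```

```bash
python3 -c "
from h import *; st()"
```

```text
t 12.50 p [ 0.4891 -0.0944  0.0617] yaw 0.832 tilt [-0.    -0.001] clamp xy -0.0382 -0.001 F [-4.75 -1.82  7.04] Fx_c -5.05 T [-0.099  0.5    0.316] w 0.473 q1,6 [-0.339 -1.171]
```

{"api": "send_rows", "payload": {"motion": [[[0,0,0,0,0,0],[0,0,0,0,0,0]]]}}

```text
time: 12.67
tool_pos: [0.4892, -0.0944, 0.0617]
tool_rot: [0.66, 0.254, 0.66, -0.255]
contact_force: [-3.7, -1.6, 5.3]
gripper_width: 0.474
```

```bash
python3 -c "
from h import *; st()"
```

```text
t 12.67 p [ 0.4892 -0.0944  0.0617] yaw 0.835 tilt [-0.    -0.001] clamp xy -0.0381 -0.001 F [-3.74 -1.6   5.34] Fx_c -4.03 T [-0.116  0.486 -0.434] w 0.474 q1,6 [-0.34  -1.174]
```

{"api": "send_rows", "payload": {"motion": [[[0.135,0.035,0,0,0,-0.1],[0.135,0.035,0,0,0,-0.1],[0.135,0.035,0,0,0,-0.1],[0.135,0.035,0,0,0,-0.1],[0.135,0.035,0,0,0,-0.1],[0.135,0.035,0,0,0,-0.1],[0.135,0.035,0,0,0,-0.1],[0.068,0.018,0,0,0,-0.05]]]}}

```text
time: 13.33
tool_pos: [0.4984, -0.0923, 0.0617]
tool_rot: [0.52, 0.477, 0.521, -0.48]
contact_force: [-8.5, -2.9, 8.6]
gripper_width: 0.473
```

```bash
python3 -c "
from h import *; st()
n='scene'; shot(n,'scene6.png')
for q in ('shoe_face','knob_grip','block_centre'):
  print(q,[((toW(n,a['centre'])[:2]-O)@EX,toW(n,a['centre'])[2],a['confidence']) for a in manip.landmark_of(q,n)])
a=cv2.imread('pics/scene6.png')[170:290,220:380]; cv2.imwrite('pics/s6c.png',cv2.resize(a,(800,600)))"
```

```text
t 13.33 p [ 0.4984 -0.0923  0.0617] yaw 0.083 tilt [-0.003 -0.002] clamp xy -0.0287 -0.0012 F [-8.51 -2.95  8.59] Fx_c -8.98 T [-0.406  1.069  0.22 ] w 0.473 q1,6 [-0.328 -0.41 ]
shoe_face [(np.float64(-0.033056367542059095), np.float64(0.05291777178062207), 0.5)]
knob_grip [(np.float64(-0.02936437426724787), np.float64(0.08185778844962521), 0.61)]
block_centre [(np.float64(0.06134142746716643), np.float64(0.045177568599439666), 0.59)]
```

View pics/s6c.png

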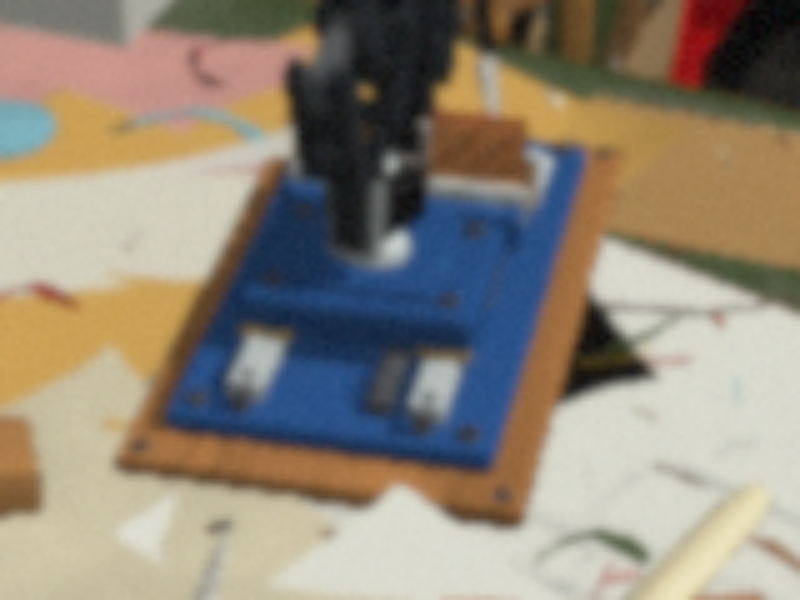

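{"api": "send_rows", "payload": {"motion": [[[0.04,0.01,0,0,0,-0.05],[0.05,0.013,0,0,0,-0.05],[0.05,0.013,0,0,0,-0.05]]]}}

```text
time: 13.78
tool_pos: [0.5001, -0.0918, 0.0617]
tool_rot: [-0.484, -0.515, -0.483, 0.517]
contact_force: [-5.5, -2.0, 7.2]
gripper_width: 0.479
```

```bash
python3 -c "
from h import *; st()"
```

```text
t 13.78 p [ 0.5001 -0.0918  0.0617] yaw -0.065 tilt [-0.002 -0.002] clamp xy -0.0269 -0.0012 F [-5.47 -2.02  7.23] Fx_c -5.80 T [-0.263  0.776  0.372] w 0.479 q1,6 [-0.327 -0.26 ]
```

{"api": "send_rows", "payload": {"motion": [[[0.05,0.013,0,0,0,-0.05],[0.05,0.013,0,0,0,-0.05]]]}}

```text
time: 13.95
tool_pos: [0.5013, -0.0914, 0.0617]
tool_rot: [-0.457, -0.539, -0.457, 0.54]
contact_force: [-3.9, -1.5, 7.0]
gripper_width: 0.472
```

```bash
python3 -c "
from h import *; st()"
```

```text
t 13.95 p [ 0.5013 -0.0914  0.0617] yaw -0.165 tilt [-0.001 -0.002] clamp xy -0.0257 -0.0012 F [-3.86 -1.51  6.99] Fx_c -4.12 T [-0.209  0.623  0.37 ] w 0.472 q1,6 [-0.325 -0.159]
```

{"api": "send_rows", "payload": {"motion": [[[0.055,0.014,0,0,0,-0.05],[0.055,0.014,0,0,0,-0.05]]]}}

```text
time: 14.12
tool_pos: [0.5025, -0.091, 0.0617]
tool_rot: [-0.43, -0.561, -0.429, 0.562]
contact_force: [-3.2, -1.7, 6.3]
gripper_width: 0.473
```

```bash
python3 -c "
from h import *; st()"
```

```text
t 14.12 p [ 0.5025 -0.091   0.0617] yaw -0.265 tilt [-0.001 -0.002] clamp xy -0.0244 -0.0011 F [-3.21 -1.69  6.33] Fx_c -3.54 T [-0.174  0.617  0.348] w 0.473 q1,6 [-0.324 -0.058]
```

{"api": "send_rows", "payload": {"motion": [[[0.055,0.014,0,0,0,-0.05],[0.055,0.014,0,0,0,-0.05]]]}}

```text
time: 14.28
tool_pos: [0.5037, -0.0907, 0.0617]
tool_rot: [-0.401, -0.582, -0.401, 0.583]
contact_force: [-3.8, -0.0, 6.4]
gripper_width: 0.472
```

```bash
python3 -c "
from h import *; st()"
```

```text
t 14.28 p [ 0.5037 -0.0907  0.0617] yaw -0.365 tilt [-0.001 -0.002] clamp xy -0.0231 -0.001 F [-3.78 -0.04  6.44] Fx_c -3.66 T [-0.069  0.558  0.382] w 0.472 q1,6 [-0.323  0.043]
```

{"api": "send_rows", "payload": {"motion": [[[0.036,0.009,0,0,0,-0.03],[0.036,0.009,0,0,0,-0.03]]]}}

```text
time: 14.45
tool_pos: [0.5044, -0.0904, 0.0617]
tool_rot: [-0.384, -0.594, -0.383, 0.595]
contact_force: [-2.9, -0.9, 6.3]
gripper_width: 0.474
```

```bash
python3 -c "
from h import *; st()"
```

```text
t 14.45 p [ 0.5044 -0.0904  0.0617] yaw -0.424 tilt [-0.001 -0.001] clamp xy -0.0224 -0.001 F [-2.9  -0.89  6.34] Fx_c -3.03 T [-0.09   0.579  0.296] w 0.474 q1,6 [-0.322  0.103]
```

{"api": "send_rows", "payload": {"motion": [[[0.036,0.009,0,0,0,-0.03],[0.036,0.009,0,0,0,-0.03]]]}}

```text
time: 14.62
tool_pos: [0.5051, -0.0902, 0.0617]
tool_rot: [-0.366, -0.605, -0.365, 0.606]
contact_force: [-3.4, 0.2, 6.5]
gripper_width: 0.475
```

```bash
python3 -c "
from h import *; st()"
```

```text
t 14.62 p [ 0.5051 -0.0902  0.0617] yaw -0.484 tilt [-0.001 -0.001] clamp xy -0.0216 -0.0009 F [-3.37  0.16  6.49] Fx_c -3.22 T [0.011 0.598 0.327] w 0.475 q1,6 [-0.321  0.164]
```

{"api": "send_rows", "payload": {"motion": [[[0.036,0.009,0,0,0,-0.03],[0.036,0.009,0,0,0,-0.03]]]}}

```text
time: 14.78
tool_pos: [0.5058, -0.0899, 0.0617]
tool_rot: [-0.347, -0.616, -0.347, 0.616]
contact_force: [-3.0, 0.1, 7.4]
gripper_width: 0.473
```

```bash
python3 -c "
from h import *; st()"
```

```text
t 14.78 p [ 0.5058 -0.0899  0.0617] yaw -0.544 tilt [-0.001 -0.001] clamp xy -0.0209 -0.0008 F [-2.96  0.06  7.44] Fx_c -2.85 T [0.004 0.538 0.347] w 0.473 q1,6 [-0.32   0.225]
```

{"api": "send_rows", "payload": {"motion": [[[0.036,0.009,0,0,0,-0.03],[0.036,0.009,0,0,0,-0.03]]]}}

```text
time: 14.95
tool_pos: [0.5066, -0.0896, 0.0617]
tool_rot: [-0.329, -0.626, -0.328, 0.626]
contact_force: [-3.7, 0.2, 6.3]
gripper_width: 0.474
```

```bash
python3 -c "
from h import *; st()"
```

```text
t 14.95 p [ 0.5066 -0.0896  0.0617] yaw -0.604 tilt [-0.001 -0.001] clamp xy -0.0201 -0.0008 F [-3.73  0.21  6.3 ] Fx_c -3.55 T [0.061 0.545 0.419] w 0.474 q1,6 [-0.319  0.285]
```

{"api": "send_rows", "payload": {"motion": [[[0.036,0.009,0,0,0,-0.03]]]}}

```text
time: 15.03
tool_pos: [0.5069, -0.0895, 0.0617]
tool_rot: [-0.319, -0.631, -0.319, 0.631]
contact_force: [-3.4, -0.1, 7.3]
gripper_width: 0.475
```

```bash
python3 -c "
from h import *; st()"
```

```text
t 15.03 p [ 0.5069 -0.0895  0.0617] yaw -0.634 tilt [-0.001 -0.001] clamp xy -0.0197 -0.0008 F [-3.39 -0.07  7.26] Fx_c -3.29 T [0.069 0.529 0.451] w 0.475 q1,6 [-0.319  0.316]
```

{"api": "send_rows", "payload": {"motion": [[[0.036,0.009,0,0,0,-0.03]]]}}

```text
time: 15.12
tool_pos: [0.5073, -0.0894, 0.0617]
tool_rot: [-0.31, -0.635, -0.31, 0.636]
contact_force: [-3.6, -0.1, 5.8]
gripper_width: 0.473
```

```bash
python3 -c "
from h import *; st()"
```

```text
t 15.12 p [ 0.5073 -0.0894  0.0617] yaw -0.664 tilt [-0.001 -0.001] clamp xy -0.0193 -0.0007 F [-3.6  -0.08  5.81] Fx_c -3.50 T [0.092 0.573 0.473] w 0.473 q1,6 [-0.318  0.346]
```

{"api": "send_rows", "payload": {"motion": [[[0.036,0.009,0,0,0,-0.03]]]}}

```text
time: 15.2
tool_pos: [0.5077, -0.0893, 0.0617]
tool_rot: [-0.3, -0.64, -0.3, 0.641]
contact_force: [-4.2, 1.1, 6.9]
gripper_width: 0.475
```

```bash
python3 -c "
from h import *; st()"
```

```text
t 15.20 p [ 0.5077 -0.0893  0.0617] yaw -0.694 tilt [-0.001 -0.001] clamp xy -0.0189 -0.0007 F [-4.16  1.09  6.86] Fx_c -3.75 T [0.051 0.574 0.511] w 0.475 q1,6 [-0.318  0.376]
```

{"api": "send_rows", "payload": {"motion": [[[0.02,0.005,0,0,0,-0.02]]]}}

```text
time: 15.28
tool_pos: [0.5079, -0.0892, 0.0617]
tool_rot: [-0.294, -0.643, -0.294, 0.643]
contact_force: [-3.4, 1.1, 7.3]
gripper_width: 0.473
```

```bash
python3 -c "
from h import *; st()"
```

```text
t 15.28 p [ 0.5079 -0.0892  0.0617] yaw -0.713 tilt [-0.001 -0.001] clamp xy -0.0187 -0.0007 F [-3.41  1.14  7.32] Fx_c -3.01 T [0.164 0.565 0.617] w 0.473 q1,6 [-0.318  0.396]
```

{"api": "send_rows", "payload": {"motion": [[[0,0,0,0,0,0],[0,0,0,0,0,0]]]}}

```text
time: 15.45
tool_pos: [0.5079, -0.0892, 0.0617]
tool_rot: [-0.294, -0.643, -0.294, 0.643]
contact_force: [-2.8, 0.5, 7.8]
gripper_width: 0.474
```

```bash
python3 -c "
from h import *; st()"
```

```text
t 15.45 p [ 0.5079 -0.0892  0.0617] yaw -0.713 tilt [-0.    -0.001] clamp xy -0.0186 -0.0007 F [-2.81  0.54  7.79] Fx_c -2.59 T [0.123 0.51  0.232] w 0.474 q1,6 [-0.318  0.395]
```

{"api": "send_rows", "payload": {"motion": [[[0,0,0,0,0,0]]]}}

```text
time: 15.53
tool_pos: [0.5079, -0.0892, 0.0617]
tool_rot: [-0.294, -0.643, -0.294, 0.643]
contact_force: [-2.6, 1.3, 6.5]
gripper_width: 0.478
```

```bash
python3 -c "
from h import *; st()"
```

```text
t 15.53 p [ 0.5079 -0.0892  0.0617] yaw -0.713 tilt [-0.    -0.001] clamp xy -0.0187 -0.0007 F [-2.6   1.26  6.51] Fx_c -2.20 T [0.072 0.49  0.255] w 0.478 q1,6 [-0.318  0.395]
```

{"api": "send_rows", "payload": {"motion": [[[0,0,0,0,0,0]]]}}

```text
time: 15.62
tool_pos: [0.5079, -0.0892, 0.0617]
tool_rot: [-0.294, -0.643, -0.294, 0.643]
contact_force: [-2.9, -0.1, 5.9]
gripper_width: 0.474
```

```bash
python3 -c "
from h import *; st()"
```

```text
t 15.62 p [ 0.5079 -0.0892  0.0617] yaw -0.713 tilt [-0.    -0.001] clamp xy -0.0186 -0.0007 F [-2.91 -0.11  5.86] Fx_c -2.84 T [0.106 0.495 0.251] w 0.474 q1,6 [-0.318  0.395]
```

{"api": "send_rows", "payload": {"motion": [[[0.012,0.003,0,0,0,-0.01]]]}}

```text
time: 15.7
tool_pos: [0.508, -0.0891, 0.0617]
tool_rot: [-0.291, -0.644, -0.291, 0.645]
contact_force: [-3.9, 1.1, 6.6]
gripper_width: 0.469
```

```bash
python3 -c "
from h import *; st()"
```

```text
t 15.70 p [ 0.508  -0.0891  0.0617] yaw -0.722 tilt [-0.001 -0.001] clamp xy -0.0186 -0.0007 F [-3.85  1.13  6.57] Fx_c -3.44 T [0.097 0.532 0.556] w 0.469 q1,6 [-0.318  0.405]
```

{"api": "send_rows", "payload": {"motion": [[[0.012,0.003,0,0,0,-0.01]]]}}

```text
time: 15.78
tool_pos: [0.5081, -0.0891, 0.0617]
tool_rot: [-0.288, -0.646, -0.288, 0.646]
contact_force: [-3.2, 1.4, 6.1]
gripper_width: 0.469
```

```bash
python3 -c "
from h import *; st()"
```

```text
t 15.78 p [ 0.5081 -0.0891  0.0617] yaw -0.733 tilt [-0.    -0.001] clamp xy -0.0184 -0.0007 F [-3.19  1.35  6.14] Fx_c -2.74 T [0.077 0.48  0.592] w 0.469 q1,6 [-0.317  0.415]
```

{"api": "send_rows", "payload": {"motion": [[[0,0,0,0,0,0],[0,0,0,0,0,0],[0,0,0,0,0,0]]]}}

```text
time: 16.03
tool_pos: [0.5081, -0.0891, 0.0617]
tool_rot: [-0.288, -0.646, -0.288, 0.646]
contact_force: [-3.1, 0.2, 6.4]
gripper_width: 0.476
```

{"api": "send_rows", "payload": {"motion": [[[0,0,0,0,0,0],[0,0,0,0,0,0],[0,0,0,0,0,0],[0,0,0,0,0,0],[0,0,0,0,0,0],[0,0,0,0,0,0]]], "fingers": 0.1}}

```text
time: 16.53
tool_pos: [0.5081, -0.0889, 0.0606]
tool_rot: [-0.287, -0.646, -0.287, 0.646]
contact_force: [0.6, -0.5, 0.1]
gripper_width: 0.9
```

{"api": "send_rows", "payload": {"motion": [[[0,0,1,0,0,0],[0,0,2,0,0,0],[0,0,3.5,0,0,0],[0,0,3.5,0,0,0],[0,0,3.5,0,0,0],[-1.5,3.5,1,0,0,0],[-1.5,3.5,0,0,0,0],[-1.5,3.5,0,0,0,0],[-1.5,3.5,0,0,0,0],[-1.5,3.5,0,0,0,0],[-1.5,3.5,0,0,0,0],[0,0,0,0,0,0]]]}}

```text
time: 17.53
tool_pos: [0.4159, 0.1257, 0.2066]
tool_rot: [0.289, 0.646, 0.29, -0.645]
contact_force: [0.2, -1.0, 0.4]
gripper_width: 0.9
```

```bash
python3 -c "
from h import *; st()
for n in('scene','top'):
  shot(n,n+'7.png')
  for q in ('shoe_face','knob_grip','block_centre'):
    print(q,[((toW(n,a['centre'])[:2]-O)@EX,(toW(n,a['centre'])[:2]-O)@EY,toW(n,a['centre'])[2],a['confidence']) for a in manip.landmark_of(q,n)[:1]])
a=cv2.imread('pics/scene7.png')[170:290,220:380]; cv2.imwrite('pics/s7c.png',cv2.resize(a,(800,600)))
a=cv2.imread('pics/top7.png')[125:275,240:350]; cv2.imwrite('pics/t7c.png',cv2.resize(a,(440,600)))"
```

```text
t 17.53 p [0.4159 0.1257 0.2066] yaw -0.727 tilt [0.    0.003] clamp xy -0.0533 0.2305 F [ 0.24 -1.05  0.41] Fx_c -0.03 T [0.004 0.011 0.012] w 0.900 q1,6 [0.12  0.847]
shoe_face [(np.float64(0.05350307860300737), np.float64(-0.005467028458912483), np.float64(0.03864600377165117), 0.8)]
knob_grip [(np.float64(-0.01719866707388447), np.float64(0.00013344969682621072), np.float64(0.08501515087041933), 0.82)]
block_centre [(np.float64(0.06101948848206627), np.float64(-0.003371863617228284), np.float64(0.04792522070068972), 0.83)]
shoe_face [(np.float64(0.059503795405756246), np.float64(0.00024662251342361775), np.float64(0.03980312788360163), 0.81)]
knob_grip [(np.float64(-0.018000994633819524), np.float64(-0.0010419646384256763), np.float64(0.08114205704333388), 0.71)]
block_centre [(np.float64(0.06659798740175185), np.float64(0.0011268693584275708), np.float64(0.04735214142285371), 0.78)]
```

View pics/s7c.png

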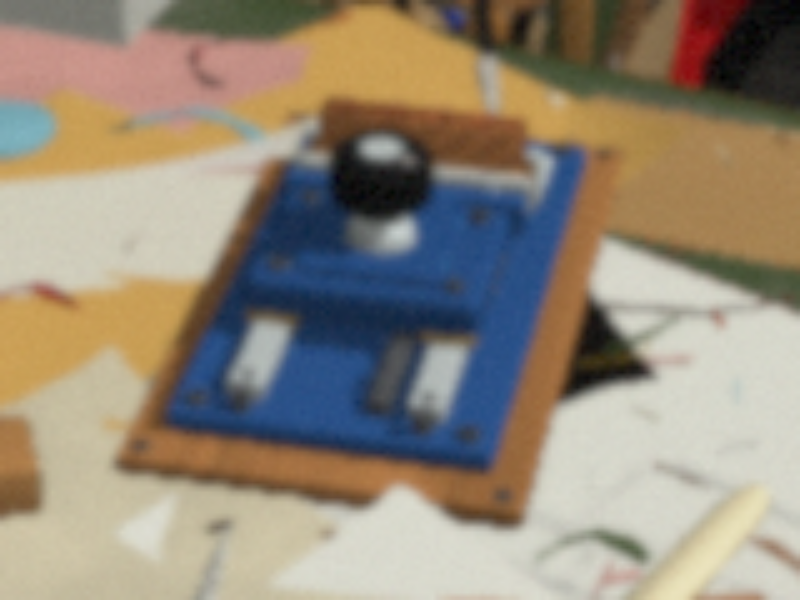

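View pics/t7c.png

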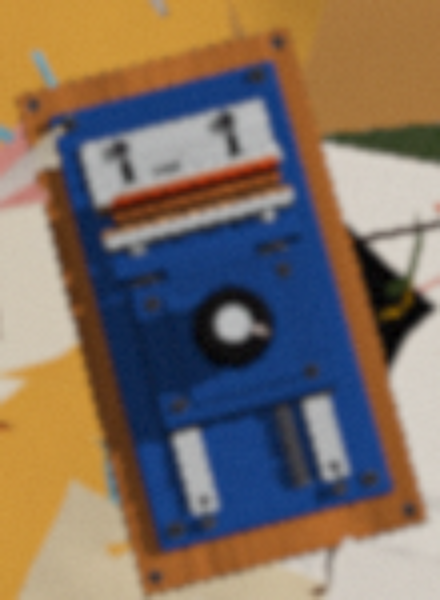

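{"api": "send_rows", "payload": {"motion": [[[0,0,0,0,0,0],[0,0,0,0,0,0],[0,0,0,0,0,0],[0,0,0,0,0,0]]]}}

```text
time: 18.27
tool_pos: [0.4182, 0.1208, 0.2057]
tool_rot: [-0.287, -0.646, -0.287, 0.646]
contact_force: [-0.6, -0.8, 0.4]
gripper_width: 0.903
```

```bash
python3 -c "
from h import *; st(); print(manip.job_done())"
```

```text
t 18.27 p [0.4182 0.1208 0.2057] yaw -0.734 tilt [-0. -0.] clamp xy -0.0523 0.2252 F [-0.61 -0.81  0.43] Fx_c -0.80 T [-0.046  0.053 -0.019] w 0.903 q1,6 [0.11  0.844]
the job is handed in; nothing more can be done
None
```

The block stands on the bed, held between the jaw and the fence, and the job was handed in at 18.3 s of the 72 s. The clamping force is an estimate of about 17 N (13 to 21 N, depending on which readings I trust). No sensor measures it directly.

- **Placing:** I stood the block on the bed and pushed it forward until it met the fence, at block centre x of about +62 mm. Then I let go. The scene camera showed it upright and free.
- **Winding:** I turned the knob about 2.07 rad clockwise, following the carriage. Torque was about 0.33 N m free. It rose from roughly yaw −0.56 rad to about 0.59 N m, where I stopped. From that onset the shoe was pressed at most about 2.4 mm.
- **Last checks:** Both pictures show the jaw against the block and the block upright against the fence. The arm was well clear, with no force on it beyond sensor noise.

Some checks disagreed:
- The tool moved about 26 mm along the clamp, against 28 to 29 mm expected from the turn.
- The torque rose more slowly than the stated spring would give, and single torque readings scattered by about 0.03 N m.
- The two cameras put the block's centre at x = 61 and 67 mm, and its height at 47 to 48 mm rather than the 45 mm expected. I took both as detector error.

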